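# Pack the last tin and close up the kit chest

## Task

Pack the salve tin that stands on the plywood into the open drawer of the small grey steel kit chest, beside its twin, then close the chest up: push the drawer fully home and fold the lid down until it is fully shut, with its front skirt over the top of the drawer front. Leave the other things on the table where they stand.

Things in the scene. Friction and masses are not known exactly. Their poses are not given: they have to be found in the camera images.
- chest: Portable kit chest of grey painted steel, fixed, on 12 mm feet: 150 mm deep (x), 250 mm wide (y), rim 110 mm above the table. Origin: centre of its footprint at table height; x axis from the front (drawer side, 75 mm before the origin) to the hinge side, z up. In the open till above the drawer lie secateurs and a tube, below the rim.
- chest_drawer (a joint): Travel of the chest's one drawer, m: 0 = fully home, its front flush with the chest's front face; grows as it comes out along the chest's -x, at most 0.10. It takes 2 to 4 N to push and stays where it is left. Its front panel is 236 mm wide, from 20 to 64 mm above the table.
- drawer_handle (a point): Middle of the outermost (front) side of the drawer's horizontal steel bar handle; moves with the drawer. The bar is 10 mm thick, 92 mm long along the chest's y, 36 mm above the table, and stands 31 mm out from the drawer front.
- chest_lid (a joint): Angle of the chest's lid, rad: 0 = shut and level, pi/2 = upright, grows as it opens backwards, at most 1.85. The hinge is stiff: the lid stays where it is left and is pushed all the way down, with about 5 N near its free edge. Its skirt lands on the drawer and stops the lid if the drawer is not home.
- lid_hinge (a point): Middle of the lid's hinge line, which runs along the chest's y, 79 mm behind the chest's origin and 112 mm above the table.
- lid_edge (a point): Middle of the lid's free edge on the outer surface (upper when shut), 163 mm from the hinge line; moves with the lid. The lid is a 4 mm sheet 264 mm wide; at this edge a front skirt stands off its inner side (toward the robot while the lid is up). Shut, the skirt reaches down to 54 mm above the table, over the top 10 mm of the drawer front and 4 mm before it.
- secateurs: Red-handled secateurs, 208 x 62 x 16 mm, lying loose in the front of the chest's till. Origin: centre of the underside.
- balm_tube: White balm tube, 160 x 41 x 33 mm, lying loose in the back of the chest's till. Origin: centre of the underside.
- amber_bottle: Bystander: amber glass bottle standing on the plywood sheet, 63 mm across, 161 mm tall. Origin: centre of its foot.
- marker: Bystander: black marker pen lying on the plywood sheet, 132 x 15 mm. Origin: centre of the underside.
- lid_handle (a point): Middle of the black carrying handle on the lid's outer surface: a fixed bar 90 mm long (along the chest's y), 12 mm thick, its crest 25 mm off the hinge plane and 80 mm from the hinge line; moves with the lid. The rest of the outer surface is smooth and free to push on.
- pocket_scale: Bystander: black pocket scale lying on the plywood sheet, 117 x 64 x 19 mm. Origin: centre of the underside.
- drawer_floor (a point): Middle of the drawer's floor, on its upper side (22 mm above the table); moves with the drawer, axes as the chest's. The drawer is 131 mm long (x) and 230 mm wide (y) inside, with 42 mm high walls; only the part that is out before the chest's front face is open from above. The packed tin stands in its left (+y) half, the right (-y) half is empty.
- salve_tin: The tin to be packed: round aluminium salve tin, 59 mm across, 28 mm high, 80 g, standing upright on the plywood sheet (6.5 mm thick). Origin: centre of the underside.
- packed_tin: Its twin, 59 mm across, 28 mm high, standing loose in the +y half of the drawer. Origin: centre of the underside.

How it is judged:
By the outcome, as a careful person would: the job done as asked, in the order asked, and still so for the second after the job is handed in, with the robot touching nothing.
It also fails if it takes over 72 s, if anything falls off the work surface, if the arm or the gripper's body presses on something with over 40 N, if the wrist force passes 120 N, or if a joint passes its speed limit or range.

## Robot

A 6-joint arm with a two-finger parallel gripper is mounted at the origin on a cart in front of the work surface, level with it; the furniture and walls round the work are solid. World frame = base frame: x ahead of the robot, y to its left, z up, the work surface at z = 0. Lengths are in m, angles in rad, forces in N, time in s.
With the tool pointing down it reaches from about 0.325 to 1 m from the base axis. Payload 5.1 kg.
Tool frame: the origin (TCP) lies at the centre of the arm's flange, where the gripper is bolted on; the fingertips stand 173 mm ahead of it and the grasp point (between the pads) lies 155 mm ahead of it (env.grip_depth is the distance from the TCP to the grasp point, in m); z points along the fingers, y is the line along which they close (so a half turn about z gives the same grasp; the last joint's range is limited). The gripper opens to 85 mm and grips with 20 to 120 N. Pads are 22 mm wide; open, the fingers measure 114 mm over their backs; the gripper's body (76 mm by 85 mm) begins 54 mm behind the grasp point. The pads swing forward as they close: fully open they stand 13 mm farther back than shut.
Start: joints at [1.164, 0.124, 1.65, -0, 1.367, -0.083], TCP at [0.207, 0.616, 0.405] pointing down, gripper open.
Joint ranges: [-2.61, 2.61], [-1.02, 2.33], [0.03, 2.71], [-1.35, 4.49], [0.32, 2.68], [-2.91, 2.91]. Speed limits (rad/s): [2.57, 2.57, 3.14, 3.14, 3.14, 3.14].

## Interface

Orientations are given as a unit quaternion [x, y, z, w].
In Python, from rig import read_state, read_camera, camera_params, order, env gives the robot as it stands. The module is installed in compiled form; this text tells all that it offers.
- The arm moves only by the tool move_arm, never from a script. Its argument "rows" is a list of rows, each a list of 7 numbers: the turn, a rotation vector about the tool's x, y, z in fractions of the full range, 1 being pi rad, then the shift along the tool's x, y, z in parts of the range, where 1.0 means 0.8 m, then the finger opening in m, from 0 to 0.0854. A call has 1 to 20 rows; each row is the pose to reach, as a shift and turn from the pose commanded when the call began, along the tool's axes at that moment; what a row does not reach only later rows make up. A row lasts 1/12 s, in which the tool goes at most 41.7 mm and 7.16 degrees, less where a joint would pass 70% of its speed; a pose out of reach is approached as far as the arm can. A shift or turn number past 1, either way, is cut back to 1. A call with a gripper value outside its range is refused whole. The fingers move at their own pace and stop on an object; "force" is the grip in N (left out, the last holds). Time passes only in rows, so rows that repeat a pose let the fingers close. It gives the time, the measured TCP pose, the force, the opening and the grip force at its end, in the units of the state.
- read_state(): the state, without advancing time (a new reading comes with each control period).
- read_camera(name): name is "side" or "top"; returns the picture (480x640x3 uint8, blue, green, red); there is no depth.
- camera_params(name): a dict with "K" (3x3 intrinsics, pixels), "R" (3x3) and "t" (3): a world point X has camera coordinates R X + t. Camera axes: x right, y down, z forward; pixel columns grow to the right and rows downward; lengths in m; the calibration is good to about 2 mm. A picture is of the moment at which its call begins. camera_params takes no time and is no camera call.
- order.finish_job(): hands the job in; it is judged then, once.
The state is a dict: "t": time; "joints": joint angles; "dq": joint speeds; "joint_efforts": joint torques, N m; "tool_pos": TCP position; "tool_rot": TCP orientation; "contact_force": force on the tool from outside, world axes, zero at the start; "wrist_torque": the same for the moment, N m; "grip_width": finger opening in m; "finger_force": force on a finger pad.
Only numpy, scipy, OpenCV 4.12 (cv2) and the standard library are available. Lean on these libraries where they do the work, as an engineer would, in place of code of your own. Each camera call takes 0.05 s, during which the arm holds its last target. There are 200 camera calls.

## Working session

There is one attempt and no reset: what is moved stays moved. The work goes in short steps, Python scripts to look and compute and a tool call to move; the robot and the scene stay as the last step left them, time stands still between calls to the robot, and variables do not carry over. Pictures are saved under pics/ and viewed, at most 11 in all, crops included, and the job is handed in when it is done.

Besides the shell and the picture viewer there is one more tool, called after "Request:" by a JSON object that holds its "api" and its "payload", one argument or row to a line. move_arm: Moves the arm, as the interface text tells. Its arguments: {"type":"object","properties":{"rows":{"type":"array"},"force":{"type":"number"}},"required":["rows"]}

```bash
mkdir -p pics
python3 - <<'E'
from rig import *
import cv2
s=read_state(); print({k:s[k] for k in('t','joints','tool_pos','tool_rot','grip_width')}, env.grip_depth)
for n in('side','top'):
    cv2.imwrite(f'pics/{n}0.png',read_camera(n)); p=camera_params(n); print(n,p['K'],p['R'],p['t'])
E
```

```text
{'t': 0.0, 'joints': array([ 1.16439231e+00,  1.24515427e-01,  1.65169397e+00,  1.91059720e-05,
        1.36746352e+00, -8.26079820e-02]), 'tool_pos': array([0.20674043, 0.61598168, 0.40343414]), 'tool_rot': array([ 1.61193518e-01,  9.86922270e-01, -1.00693136e-03, -2.60868135e-04]), 'grip_width': 0.08579451203571611} 0.1547
side [[536.404434     0.         320.08709473]
 [  0.         536.404434   235.7513381 ]
 [  0.           0.           1.        ]] [[-0.46096513  0.88738418 -0.00777609]
 [ 0.60960811  0.31027798 -0.72945564]
 [-0.64489464 -0.34099399 -0.68398392]] [ 0.27397765 -0.31318303  1.42654822]
top [[511.59582458   0.         325.68219161]
 [  0.         511.59582458 247.42118967]
 [  0.           0.           1.        ]] [[-3.80942366e-01 -9.24598655e-01 -4.90611967e-04]
 [-8.99277063e-01  3.70632887e-01 -2.32232701e-01]
 [ 2.14903880e-01 -8.80260785e-02 -9.72660132e-01]] [0.25334889 0.57948289 0.87911457]
```

View pics/side0.png

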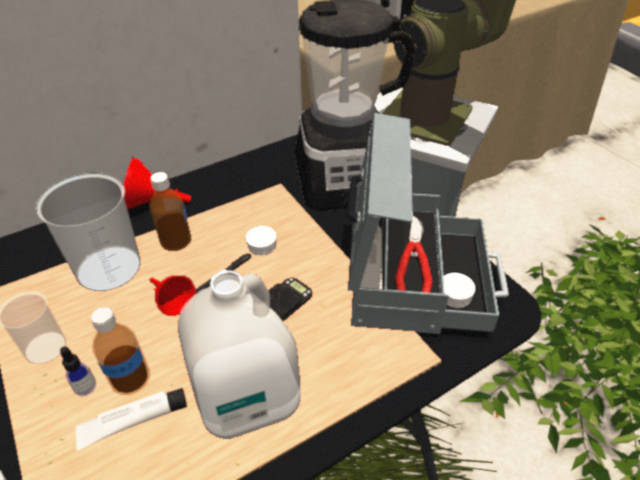

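View pics/top0.png

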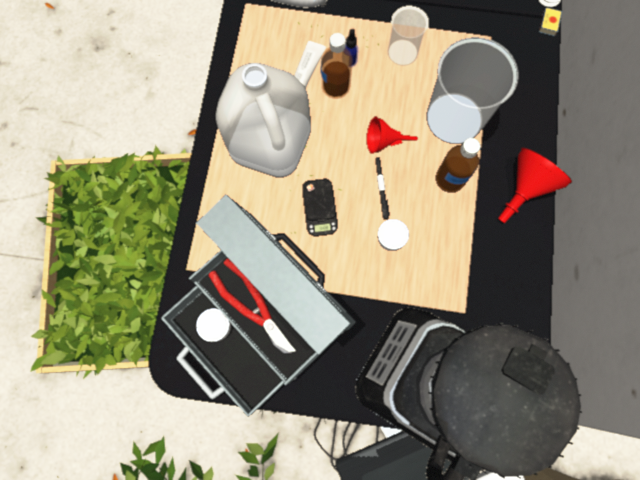

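The side view shows the chest at (430,250), with the drawer out to the right, its packed tin at (458,290) and the salve tin at (261,240). In the top view the salve tin is at (393,234), the packed tin at (213,325) and the drawer handle at (198,372). The lid is about upright.

```bash
python3 - <<'E'
import cv2
a=cv2.imread('pics/top0.png')[190:420,150:370]; b=cv2.imread('pics/side0.png')[105:345,335:525]
cv2.imwrite('pics/topc.png',cv2.resize(a,(570,596),interpolation=cv2.INTER_CUBIC))
cv2.imwrite('pics/sidec.png',cv2.resize(b,(475,600),interpolation=cv2.INTER_CUBIC))
E
cat > h.py <<'E'
import numpy as np, cv2
from rig import camera_params
P={n:camera_params(n) for n in('side','top')}
def ray(n,u,v):
    p=P[n]; d=p['R'].T@np.linalg.solve(p['K'],[u,v,1.]); return -p['R'].T@p['t'],d
def onz(n,u,v,z):
    c,d=ray(n,u,v); return c+d*(z-c[2])/d[2]
def tri(a,b):
    (c1,d1),(c2,d2)=ray('top',*a),ray('side',*b)
    s=np.linalg.lstsq(np.c_[d1,-d2],c2-c1,rcond=None)[0]; p,q=c1+d1*s[0],c2+d2*s[1]
    return (p+q)/2,np.linalg.norm(p-q)
def px(n,X):
    p=P[n]; c=p['K']@(p['R']@np.asarray(X)+p['t']); return c[:2]/c[2]
def blob(n,img,u,v,thr=150,sat=60,r=28):
    hsv=cv2.cvtColor(img,cv2.COLOR_BGR2HSV); m=((hsv[...,2]>thr)&(hsv[...,1]<sat)).astype('uint8')
    k=np.zeros_like(m); cv2.circle(k,(u,v),r,1,-1); m&=k
    nl,l,st,c=cv2.connectedComponentsWithStats(m); i=1+np.argmax(st[1:,4]); return c[i],st[i]
E
python3 - <<'E'
from h import *
t,s=cv2.imread('pics/top0.png'),cv2.imread('pics/side0.png')
for nm,a,b in(('salve',(393,234),(261,240)),('packed',(213,325),(458,290))):
    ct,st=blob('top',t,*a,thr=190); cs,ss=blob('side',s,*b,thr=190)
    print(nm,ct,st,cs,ss,tri(ct,cs),onz('top',*ct,.0345 if nm=='salve' else .05),onz('side',*cs,.0345 if nm=='salve' else .05))
E
```

```text
salve [392.97020725 233.53756477] [377 219  32  30 772] [260.62794918 236.06533575] [245 225  32  23 551] (array([ 0.61570994, -0.12003134,  0.03350398]), np.float64(0.0010414843432937407)) [ 0.61572484 -0.12030394  0.0345    ] [ 0.61651559 -0.11883352  0.0345    ]
packed [212.29822485 324.62011834] [196 308  34  33 845] [457.78766141 285.90387374] [443 273  32  27 697] (array([0.58117807, 0.26032629, 0.04809027]), np.float64(0.003982715424491158)) [0.58132066 0.25804284 0.05      ] [0.58224103 0.2624251  0.05      ]
```

View pics/topc.png

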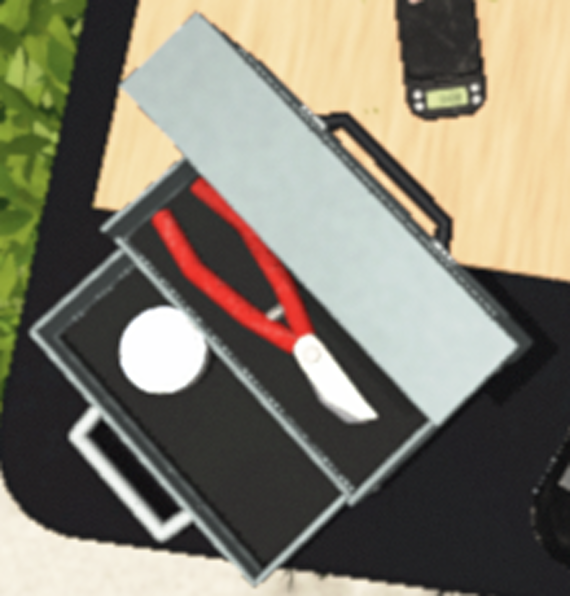

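View pics/sidec.png

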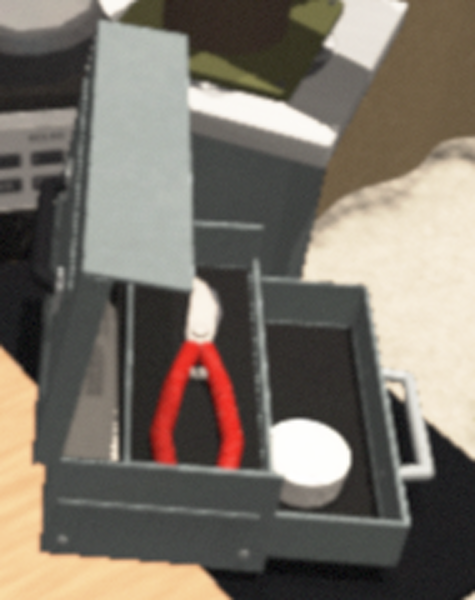

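The crops show these points:

| Feature | Top crop | Side crop |
|---|---|---|
| Drawer front corners | (32,332), (256,582) | (408,520), (365,288) |
| Front rim corners | (105,230), (352,502) | (280,478), (257,262) |
| Lid skirt edge ends | (122,85), (435,425) | |
| Lid outer edge ends | (197,12), (525,345) | |

The right half of the drawer is empty.

Run:
```python
from h import *
T=lambda u,v:(150+u/2.591,190+v/2.591)
S=lambda u,v:(335+u/2.5,105+v/2.5)
def show(n,a,b,z):
    print(n,tri(T(*a),S(*b)),onz('top',*T(*a),z)[:2],onz('side',*S(*b),z)[:2])
L,R=onz('top',*T(32,332),.064),onz('top',*T(256,582),.064)
show('drL',(32,332),(408,520),.064);show('drR',(256,582),(365,288),.064)
show('rimL',(105,230),(280,478),.110);show('rimR',(352,502),(257,262),.110)
print('skirtL/lidL cand:')
# lid corners: +y near side cam
print('skirt L',tri(T(122,85),S(192,290)),'skirt R',tri(T(435,425),S(187,38)))
print('edge L',tri(T(197,12),S(85,272)),'edge R',tri(T(525,345),S(100,22)))
print('handle',[onz('top',*T(*p),.041) for p in((72,437),(162,540))])
```

```text
drL (array([0.62374245, 0.33699115, 0.06464205]), np.float64(0.004344585907488427)) [0.62427209 0.33497231] [0.622295   0.33906208]
drR (array([0.40887423, 0.25158061, 0.06061727]), np.float64(0.004583634149300463)) [0.40949058 0.2487681 ] [0.41196115 0.25415637]
rimL (array([0.66210781, 0.25863592, 0.1043901 ]), np.float64(0.002473476684070463)) [0.66090725 0.25640594] [0.66667998 0.26050969]
rimR (array([0.43264681, 0.17158944, 0.07423038]), np.float64(0.0031590396398890174)) [0.43289196 0.16720079] [0.47474048 0.18194816]
skirtL/lidL cand:
skirt L (array([0.69593249, 0.19417871, 0.26268452]), np.float64(0.00334388866109307)) skirt R (array([0.45203321, 0.10044063, 0.26323014]), np.float64(0.00259373507184158))
edge L (array([0.71748377, 0.13938936, 0.27096062]), np.float64(0.0036893111053031935)) edge R (array([0.47174705, 0.04152915, 0.27092138]), np.float64(0.006495394125052105))
handle [array([0.54879752, 0.33784847, 0.041     ]), array([0.45945949, 0.3026989 , 0.041     ])]
```

```bash
cat >> h.py <<'E'
from scipy.spatial.transform import Rotation as Rn
A=np.radians(21.5); ey=np.array([np.cos(A),np.sin(A),0]); ex=np.array([ey[1],-ey[0],0]); O=np.array([.5753,.1446,0])
def ch(x,y,z): return O+ex*x+ey*y+[0,0,z]
def rot(closing,tilt=0):
    # tool z down tilted so that the gripper body leans along +x_tool=closing x z ... positive tilt about closing axis
    z=np.array([0,0,-1.]); y=np.asarray(closing,float); x=np.cross(y,z)
    return Rn.from_rotvec(y*tilt)*Rn.from_matrix(np.c_[x,y,z])
def rel(s,R,p,ahead):
    "row for tool rotation R with the point 'ahead' of TCP at p"
    R0=Rn.from_quat(s['tool_rot']); tcp=p-R.apply([0,0,ahead])
    return np.r_[(R0.inv()*R).as_rotvec(),R0.inv().apply(tcp-s['tool_pos'])].round(4),tcp.round(3)
E
python3 - <<'E'
from h import *
print('blender lid top',tri((505,410),(347,15)), 'base corners',onz('side',303,192,0),onz('side',350,208,0),onz('top',355,395,.0),onz('top',400,310,0))
print('tinpx check', px('top',ch(-.075,0,.11)),px('top',ch(-.161,0,.064)))
from rig import read_state
s=read_state(); R0=Rn.from_quat(s['tool_rot']); print(R0.as_matrix().round(3))
E
```

```text
blender lid top (array([ 0.30708241, -0.08426885,  0.3603542 ]), np.float64(0.008479764290007746)) base corners [ 0.42091106 -0.13319468  0.        ] [ 0.42350151 -0.01592705  0.        ] [3.65546999e-01 6.43960350e-02 1.11022302e-16] [ 0.47770485 -0.0781393   0.        ]
tinpx check [235.45653046 330.10031026] [203.40799119 366.22546207]
[[-0.948  0.318 -0.001]
 [ 0.318  0.948 -0.002]
 [ 0.    -0.002 -1.   ]]
```

Run:
```python
from h import *
from rig import read_state
s=read_state(); R=rot([np.cos(np.radians(78)),np.sin(np.radians(78)),0],-.17)
R0=Rn.from_quat(s['tool_rot'])
for p in([.42,.42,.52],[.62,.15,.56]): print(rel(s,R0,np.array(p),0))
print(rel(s,R,np.array([.616,-.12,.36]),.1547))
```

```text
(array([ 0.    ,  0.    ,  0.    , -0.2645, -0.1182, -0.1163]), array([0.42, 0.42, 0.52]))
(array([ 0.    ,  0.    ,  0.    , -0.54  , -0.3106, -0.1559]), array([0.62, 0.15, 0.56]))
(array([-0.0116, -0.1701, -0.1139, -0.5961, -0.5707, -0.1079]), array([ 0.59 , -0.115,  0.512]))
```

Careful with the scale: shifts go in shares of 0.8 m and turns go in shares of pi rad. That gives: -0.54 m / 0.8 = -0.675, -0.12 m / 0.8 = -0.15.

Request:
{"api": "move_arm", "payload": {
  "rows": [
    [0,0,0,-0.325,-0.15,-0.15,0.085],
    [0,0,0,-0.325,-0.15,-0.15,0.085],
    [0,0,0,-0.325,-0.15,-0.15,0.085],
    [0,0,0,-0.325,-0.15,-0.15,0.085],
    [0,0,0,-0.325,-0.15,-0.15,0.085],
    [0,0,0,-0.325,-0.15,-0.15,0.085],
    [0,0,0,-0.325,-0.15,-0.15,0.085],
    [0,0,0,-0.675,-0.3875,-0.2,0.085],
    [0,0,0,-0.675,-0.3875,-0.2,0.085],
    [0,0,0,-0.675,-0.3875,-0.2,0.085],
    [0,0,0,-0.675,-0.3875,-0.2,0.085],
    [0,0,0,-0.675,-0.3875,-0.2,0.085],
    [0,0,0,-0.675,-0.3875,-0.2,0.085],
    [0,0,0,-0.675,-0.3875,-0.2,0.085],
    [0,0,0,-0.675,-0.3875,-0.2,0.085],
    [0,0,0,-0.675,-0.3875,-0.2,0.085]
  ]
}}

```text
t: 1.43
tool_pos: [0.6219, 0.1472, 0.5644]
tool_rot: [0.163, 0.987, -0.001, 0.0]
contact_force: [-0.2, -0.0, -0.5]
grip_width: 0.0848
finger_force: 0.0
```

Run:
```python
from h import *
from rig import read_state
s=read_state(); print(s['t'],s['joints'],s['tool_pos'],s['contact_force'])
# 2R model: r = L1 sin q2 + L2 sin(q2+q3) (+ elbow offset), tool down
J=np.array([[.1245,1.6517,1.3675],[*s['joints'][[1,2,4]]]]); r=[np.hypot(.20674,.61598),np.hypot(*s['tool_pos'][:2])]; z=[.40343,s['tool_pos'][2]]
M=np.c_[np.sin(J[:,0]),np.sin(J[:,0]+J[:,1])]; print('L1,L2',np.linalg.solve(M,r))
L=np.linalg.solve(M,r); print('h-d6',z-L[0]*np.cos(J[:,0])-L[1]*np.cos(J[:,0]+J[:,1]))
R=rot([np.cos(np.radians(78)),np.sin(np.radians(78)),0],-.17)
print(rel(s,R,np.array([.616,-.12,.36]),.1547))
```

```text
1.4333 [ 1.48690425e-01  4.94340299e-02  1.46622433e+00 -1.05887359e-03
  1.62624006e+00 -1.09557004e+00] [0.62187726 0.1472436  0.5643998 ] [-0.17901016 -0.04521365 -0.47177484]
L1,L2 [0.30580938 0.62490966]
h-d6 [0.22744567 0.22452521]
(array([-0.011 , -0.1697, -0.1168, -0.0542, -0.258 ,  0.0522]), array([ 0.59 , -0.115,  0.512]))
```

```bash
cat >> h.py <<'E'
def az(d): return [np.cos(np.radians(d)),np.sin(np.radians(d)),0]
E
python3 - <<'E'
from h import *
from rig import read_state
s=read_state(); R0=Rn.from_quat(s['tool_rot'])
for a in(-15,-102):
  R=rot(az(a),-.30 if a<-50 else -.15); print(rel(s,R,np.array([.616,-.12,.20]),.1547))
E
```

```text
(array([ 0.1122, -0.1195,  1.503 , -0.0786, -0.2317,  0.2117]), array([ 0.622, -0.098,  0.353]))
(array([ 0.4523, -0.0249,  2.9915, -0.1255, -0.2494,  0.2169]), array([ 0.661, -0.13 ,  0.348]))
```

In the tool's units: -0.23 m / 0.8 = -0.2875, 0.15 m / 0.8 = 0.1875, -0.12 rad / 3.1416 = -0.0382.

Request:
{"api": "move_arm", "payload": {
  "rows": [
    [0.035,-0.0382,0.4775,-0.1,-0.2875,0.1875,0.085],
    [0.035,-0.0382,0.4775,-0.1,-0.2875,0.1875,0.085],
    [0.035,-0.0382,0.4775,-0.1,-0.2875,0.1875,0.085],
    [0.035,-0.0382,0.4775,-0.1,-0.2875,0.1875,0.085],
    [0.035,-0.0382,0.4775,-0.1,-0.2875,0.1875,0.085],
    [0.035,-0.0382,0.4775,-0.1,-0.2875,0.1875,0.085],
    [0.035,-0.0382,0.4775,-0.1,-0.2875,0.1875,0.085],
    [0.035,-0.0382,0.4775,-0.1,-0.2875,0.1875,0.085],
    [0.035,-0.0382,0.4775,-0.1,-0.2875,0.1875,0.085],
    [0.035,-0.0382,0.4775,-0.1,-0.2875,0.1875,0.085],
    [0.035,-0.0382,0.4775,-0.1,-0.2875,0.1875,0.085],
    [0.035,-0.0382,0.4775,-0.1,-0.2875,0.1875,0.085]
  ]
}}

```text
t: 2.43
tool_pos: [0.6226, -0.0932, 0.4139]
tool_rot: [0.789, 0.61, -0.058, 0.045]
contact_force: [-0.5, 0.6, -0.5]
grip_width: 0.0847
finger_force: 0.0
```

Run:
```python
from h import *
from rig import read_state
s=read_state(); print(s['joints'])
print(rel(s,rot(az(-102),-.30),np.array([.616,-.12,.16]),.1547))
```

```text
[-0.20992181  0.07851996  1.68539011 -0.15015176  1.38622513  0.0719869 ]
(array([ 0.3392, -0.1215,  1.4897, -0.0097,  0.046 ,  0.1088]), array([ 0.661, -0.13 ,  0.308]))
```

In the tool's units: 0.109 m / 0.8 = 0.1363, 0.046 m / 0.8 = 0.0575, -0.12 rad / 3.1416 = -0.0382.

Request:
{"api": "move_arm", "payload": {
  "rows": [
    [0.1082,-0.0382,0.4743,-0.0125,0.0575,0.1363,0.085],
    [0.1082,-0.0382,0.4743,-0.0125,0.0575,0.1363,0.085],
    [0.1082,-0.0382,0.4743,-0.0125,0.0575,0.1363,0.085],
    [0.1082,-0.0382,0.4743,-0.0125,0.0575,0.1363,0.085],
    [0.1082,-0.0382,0.4743,-0.0125,0.0575,0.1363,0.085],
    [0.1082,-0.0382,0.4743,-0.0125,0.0575,0.1363,0.085],
    [0.1082,-0.0382,0.4743,-0.0125,0.0575,0.1363,0.085],
    [0.1082,-0.0382,0.4743,-0.0125,0.0575,0.1363,0.085],
    [0.1082,-0.0382,0.4743,-0.0125,0.0575,0.1363,0.085],
    [0.1082,-0.0382,0.4743,-0.0125,0.0575,0.1363,0.085],
    [0.1082,-0.0382,0.4743,-0.0125,0.0575,0.1363,0.085],
    [0.1082,-0.0382,0.4743,-0.0125,0.0575,0.1363,0.085],
    [0.1082,-0.0382,0.4743,-0.0125,0.0575,0.1363,0.085],
    [0.1082,-0.0382,0.4743,-0.0125,0.0575,0.1363,0.085]
  ]
}}

```text
t: 3.6
tool_pos: [0.661, -0.1295, 0.3076]
tool_rot: [0.984, -0.101, -0.149, -0.016]
contact_force: [0.3, -0.1, 0.4]
grip_width: 0.0854
finger_force: 0.0
```

Run:
```python
from h import *
from rig import read_state,read_camera
s=read_state(); print(s['joints'],s['contact_force'])
print(rel(s,rot(az(-102),-.30),np.array([.616,-.12,.024]),.1547))
cv2.imwrite('pics/side1.png',read_camera('side'))
```

```text
[-0.27039148  0.31356973  1.6042539  -0.01773299  1.52324564  1.50768784] [ 0.28107803 -0.08221706  0.39646159]
(array([-0.0003, -0.    ,  0.0057,  0.0399,  0.0004,  0.1298]), array([ 0.661, -0.13 ,  0.172]))
```

View pics/side1.png

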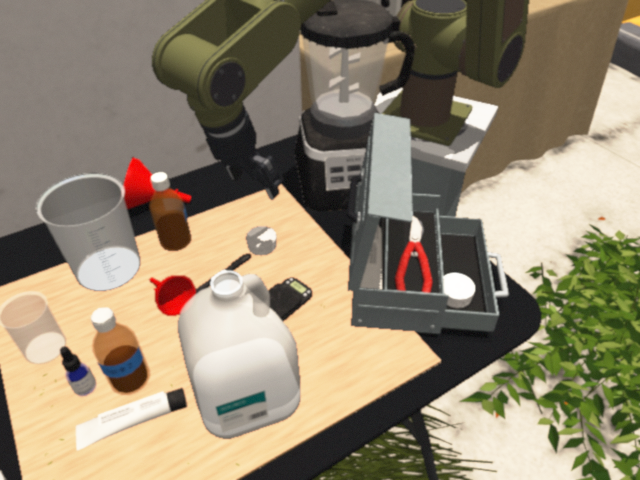

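The side view shows the gripper above and beyond the tin at (261,240). The wrist is near (220,100), and the forearm passes close to the blender lid at (300,30). I'll fit the arm's geometry to check that clearance before going down.

Run:
```python
from h import *
from rig import read_state
from scipy.optimize import least_squares
s=read_state()
D=[([1.16439,.124515,1.651694,0,1.36746],[.20674,.61598,.40343],[.161193,.986922,-.001,-.00026]),
([.14869,.049434,1.466224,-.001,1.62624],[.62188,.14724,.5644],[.163,.987,-.001,0]),
([-.20992,.07852,1.68539,-.15015,1.386225],[.6226,-.0932,.4139],[.789,.61,-.058,.045]),
(s['joints'],s['tool_pos'],s['tool_rot'])]
def wc(q,p):
    L1,L2,h,d,o,o1=p; u=np.array([np.cos(q[0]),np.sin(q[0]),0]); l=np.array([-u[1],u[0],0]); a,b=q[1],q[1]+q[2]
    E=u*L1*np.sin(a)+[0,0,h+L1*np.cos(a)]+l*o1
    return E,E+u*L2*np.sin(b)+[0,0,L2*np.cos(b)]+l*(o-o1)
f=lambda p:np.concatenate([wc(q,[*p,0])[1]-(np.array(t)-p[3]*Rn.from_quat(r).apply([0,0,1])) for q,t,r in D])
r=least_squares(f,[.31,.62,.33,.1,.054]); print(r.x,abs(r.fun).max())
E,W=wc(s['joints'],[*r.x,r.x[4]]); print(E,W,px('side',W),px('side',E+.5*(W-E)))
for z in(.3,.35,.4): print(z,px('side',[.307,-.084,z]),px('top',[.307,-.084,z]))
# forearm point nearest blender (r .35-.4)
for k in(.3,.4,.5): P_=E+k*(W-E); print(k,P_,px('side',P_))
```

```text
[0.38652587 0.61404069 0.23291193 0.08792384 0.05301185] 0.0045304841087217
[0.12898909 0.01927115 0.60061145] [ 0.68550445 -0.13491706  0.39189481] [204.15154791  78.84181597] [339.83583571 -46.9095581 ]
0.3 [348.43062284  46.61855989] [491.32801105 404.30393462]
0.35 [349.1780765   21.04185006] [504.46952295 407.06385084]
0.4 [349.9775064  -6.3134062] [519.87971899 410.30022503]
0.3 [ 0.2959437  -0.02698531  0.53799646] [387.02356532 -90.64285939]
0.4 [ 0.35159524 -0.04240413  0.51712479] [363.87812412 -69.19180503]
0.5 [ 0.40724677 -0.05782295  0.49625313] [339.83583571 -46.9095581 ]
```

In the tool's units: 0.098 m / 0.8 = 0.1225, 0.078 m / 0.8 = 0.0975, 0.006 rad / 3.1416 = 0.0019.

Request:
{"api": "move_arm", "payload": {
  "rows": [
    [0,0,0.0019,0.03,0,0.0975,0.085],
    [0,0,0.0019,0.03,0,0.0975,0.085],
    [0,0,0.0019,0.03,0,0.0975,0.085],
    [0,0,0.0019,0.0375,0,0.1225,0.085],
    [0,0,0.0019,0.0375,0,0.1225,0.085]
  ]
}}

```text
t: 4.07
tool_pos: [0.6598, -0.1287, 0.203]
tool_rot: [0.983, -0.103, -0.151, -0.016]
contact_force: [-2.4, 1.5, -0.6]
grip_width: 0.0852
finger_force: 0.0
```

Run:
```python
from h import *
from rig import read_state,read_camera
s=read_state(); print(s['joint_efforts'],s['contact_force'])
print(rel(s,rot(az(-102),-.30),np.array([.616,-.12,.024]),.1547))
a=read_camera('side')[0:260,150:410];b=read_camera('top')[170:430,330:590]
cv2.imwrite('pics/c2.png',cv2.resize(np.hstack([a,b]),None,fx=1.5,fy=1.5))
```

```text
[-1.14775677e-01 -5.32356048e+01 -3.46018803e+01 -5.10291592e-02
  5.38547840e-01  2.88751238e-03] [-2.39744049  1.48790598 -0.5584663 ]
(array([-0.0001,  0.0048,  0.0013,  0.0104,  0.0006,  0.0294]), array([ 0.661, -0.13 ,  0.172]))
```

View pics/c2.png

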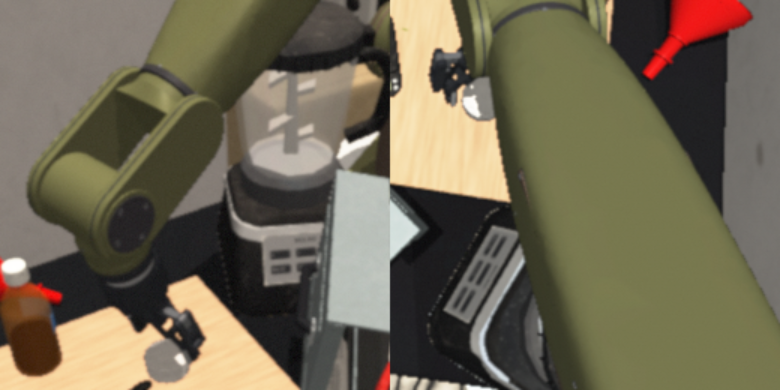

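The crops show the forearm passing clear over the blender. The tin at (165,360) in the left half lies between the fingers. I'll go down and grip.

In the tool's units: 0.029 m / 0.8 = 0.0363, 0.015 m / 0.8 = 0.0188, 0.005 rad / 3.1416 = 0.0016.

Request:
{"api": "move_arm", "payload": {
  "rows": [
    [0,0.0016,0,0.0063,0,0.0188,0.085],
    [0,0.0016,0,0.0125,0,0.0363,0.085],
    [0,0.0016,0,0.0125,0,0.0363,0.085],
    [0,0.0016,0,0.0125,0,0.0363,0.085],
    [0,0.0016,0,0.0125,0,0.0363,0.04],
    [0,0.0016,0,0.0125,0,0.0363,0.04],
    [0,0.0016,0,0.0125,0,0.0363,0.04],
    [0,0.0016,0,0.0125,0,0.0363,0.04],
    [0,0.0016,0,0.0125,0,0.0363,0.04],
    [0,0.0016,0,0.0125,0,0.0363,0.04],
    [0,0.0016,0,0.0125,0,0.0363,0.04],
    [0,0.0016,0,0.0125,0,0.0363,0.04]
  ],
  "force": 40
}}

```text
t: 5.17
tool_pos: [0.6627, -0.1295, 0.1768]
tool_rot: [0.984, -0.103, -0.144, -0.015]
contact_force: [1.1, 0.4, 5.9]
grip_width: 0.0581
finger_force: 43.2
```

Run:
```python
from h import *
from rig import read_state
s=read_state(); R0=Rn.from_quat(s['tool_rot']);print(s['joint_efforts'], s['tool_pos']+.1547*R0.apply([0,0,1]))
print(rel(s,R0,s['tool_pos']+[0,0,.30],0))
```

```text
[-1.56959128e-01 -4.70234835e+01 -2.70660961e+01 -8.69676657e-02
  6.76967986e-01 -2.86485549e-03] [ 0.61925865 -0.12028571  0.02866775]
(array([ 0.    ,  0.    ,  0.    , -0.0862,  0.    , -0.2873]), array([ 0.663, -0.13 ,  0.477]))
```

In the tool's units: -0.32 m / 0.8 = -0.4, -0.02 m / 0.8 = -0.025.

Request:
{"api": "move_arm", "payload": {
  "rows": [
    [0,0,0,-0.0038,0,-0.0125,0.04],
    [0,0,0,-0.0075,0,-0.025,0.04],
    [0,0,0,-0.125,0,-0.4,0.04],
    [0,0,0,-0.125,0,-0.4,0.04],
    [0,0,0,-0.125,0,-0.4,0.04],
    [0,0,0,-0.125,0,-0.4,0.04],
    [0,0,0,-0.125,0,-0.4,0.04],
    [0,0,0,-0.125,0,-0.4,0.04],
    [0,0,0,-0.125,0,-0.4,0.04],
    [0,0,0,-0.125,0,-0.4,0.04],
    [0,0,0,-0.125,0,-0.4,0.04],
    [0,0,0,-0.125,0,-0.4,0.04]
  ]
}}

```text
t: 6.17
tool_pos: [0.6586, -0.1286, 0.5134]
tool_rot: [0.984, -0.103, -0.143, -0.015]
contact_force: [0.0, 0.4, -1.3]
grip_width: 0.0578
finger_force: 43.2
```

Run:
```python
from h import *
from rig import read_state
s=read_state(); R0=Rn.from_quat(s['tool_rot']);print(s['joints'],s['grip_width'])
R=rot(az(21.5),-.30); p=ch(-.116,-.055,0)
print(p,rel(s,R,p+[0,0,.36],.1547),rel(s,R,p+[0,0,.13],.1547))
```

```text
[-0.2701179   0.19148932  1.4015998  -0.01823251  1.83706569  1.50756069] 0.05780235544421674
[0.48161289 0.23237087 0.        ] (array([-0.6256, -0.0061, -2.0624, -0.2604, -0.3545,  0.0832]), array([0.465, 0.275, 0.508])) (array([-0.6256, -0.0061, -2.0624, -0.1948, -0.3546,  0.3037]), array([0.465, 0.275, 0.278]))
```

In the tool's units: -0.355 m / 0.8 = -0.4438, -0.26 m / 0.8 = -0.325, -2.06 rad / 3.1416 = -0.6557.

Request:
{"api": "move_arm", "payload": {
  "rows": [
    [-0.2005,-0.0032,-0.6557,-0.325,-0.4438,0.1038,0.04],
    [-0.2005,-0.0032,-0.6557,-0.325,-0.4438,0.1038,0.04],
    [-0.2005,-0.0032,-0.6557,-0.325,-0.4438,0.1038,0.04],
    [-0.2005,-0.0032,-0.6557,-0.325,-0.4438,0.1038,0.04],
    [-0.2005,-0.0032,-0.6557,-0.325,-0.4438,0.1038,0.04],
    [-0.2005,-0.0032,-0.6557,-0.325,-0.4438,0.1038,0.04],
    [-0.2005,-0.0032,-0.6557,-0.325,-0.4438,0.1038,0.04],
    [-0.2005,-0.0032,-0.6557,-0.325,-0.4438,0.1038,0.04],
    [-0.2005,-0.0032,-0.6557,-0.325,-0.4438,0.1038,0.04],
    [-0.2005,-0.0032,-0.6557,-0.325,-0.4438,0.1038,0.04],
    [-0.2005,-0.0032,-0.6557,-0.325,-0.4438,0.1038,0.04],
    [-0.2005,-0.0032,-0.6557,-0.325,-0.4438,0.1038,0.04],
    [-0.2005,-0.0032,-0.6557,-0.325,-0.4438,0.1038,0.04],
    [-0.2005,-0.0032,-0.6557,-0.325,-0.4438,0.1038,0.04],
    [-0.2005,-0.0032,-0.6557,-0.325,-0.4438,0.1038,0.04],
    [-0.2005,-0.0032,-0.6557,-0.325,-0.4438,0.1038,0.04],
    [-0.2005,-0.0032,-0.6557,-0.325,-0.4438,0.1038,0.04],
    [-0.2005,-0.0032,-0.6557,-0.325,-0.4438,0.1038,0.04],
    [-0.2005,-0.0032,-0.6557,-0.325,-0.4438,0.1038,0.04],
    [-0.2005,-0.0032,-0.6557,-0.325,-0.4438,0.1038,0.04]
  ]
}}

```text
t: 7.83
tool_pos: [0.4655, 0.2751, 0.504]
tool_rot: [0.557, 0.817, -0.088, 0.122]
contact_force: [0.1, -0.4, -0.8]
grip_width: 0.0574
finger_force: 43.1
```

Run:
```python
from h import *
from rig import read_state
s=read_state(); print(s['joints'],s['contact_force'])
R=rot(az(21.5),-.30); p=ch(-.116,-.055,0)
print(rel(s,R,p+[0,0,.12],.1547),rel(s,R,p+[0,0,.046],.1547))
```

```text
[ 0.49022355 -0.14650906  1.76124223 -0.29940226  1.57177525  0.12223289] [ 0.09864028 -0.35838318 -0.77894076]
(array([-0.0088,  0.0025,  0.0006,  0.0705,  0.0013,  0.2255]), array([0.465, 0.275, 0.268])) (array([-0.0088,  0.0025,  0.0006,  0.0925,  0.002 ,  0.2961]), array([0.465, 0.275, 0.194]))
```

Going down to just above the drawer, then a look.

In the tool's units: 0.225 m / 0.8 = 0.2813, 0.07 m / 0.8 = 0.0875, 0.002 rad / 3.1416 = 0.0006.

Request:
{"api": "move_arm", "payload": {
  "rows": [
    [-0.0029,0.0006,0,0.0875,0.0013,0.2813,0.04],
    [-0.0029,0.0006,0,0.0875,0.0013,0.2813,0.04],
    [-0.0029,0.0006,0,0.0875,0.0013,0.2813,0.04],
    [-0.0029,0.0006,0,0.0875,0.0013,0.2813,0.04],
    [-0.0029,0.0006,0,0.0875,0.0013,0.2813,0.04],
    [-0.0029,0.0006,0,0.0875,0.0013,0.2813,0.04],
    [-0.0029,0.0006,0,0.0875,0.0013,0.2813,0.04],
    [-0.0029,0.0006,0,0.0875,0.0013,0.2813,0.04]
  ]
}}

```text
t: 8.5
tool_pos: [0.465, 0.2745, 0.2685]
tool_rot: [0.556, 0.818, -0.085, 0.124]
contact_force: [1.0, -0.1, 0.9]
grip_width: 0.0573
finger_force: 43.2
```

Run:
```python
from h import *
from rig import read_state,read_camera
s=read_state(); print(s['joints'],s['contact_force'])
R=rot(az(21.5),-.30); p=ch(-.116,-.055,0)
print(rel(s,R,p+[0,0,.12],.1547),rel(s,R,p+[0,0,.046],.1547))
a=read_camera('side')[60:360,320:580];b=read_camera('top')[190:430,150:370]
cv2.imwrite('pics/c3.png',np.hstack([cv2.resize(a,(400,461)),cv2.resize(b,(400,436)) if 0 else cv2.resize(b,(400,461))]))
```

```text
[ 0.48968347  0.02661405  2.00273424 -0.32578805  1.16865194  0.25014404] [ 0.99130904 -0.05642341  0.91707849]
(array([-0.0011,  0.0011,  0.0014,  0.0006,  0.    ,  0.0006]), array([0.465, 0.275, 0.268])) (array([-0.0011,  0.0011,  0.0014,  0.0226,  0.0001,  0.0712]), array([0.465, 0.275, 0.194]))
```

View pics/c3.png

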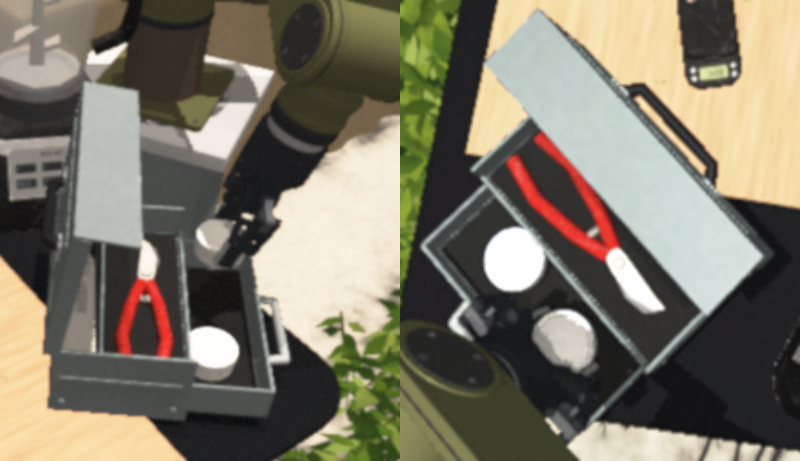

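The tin is held level over the empty right half, at about (565,340) in the right half of the image. The packed tin at (515,258) is clear of the fingers.

In the tool's units: 0.071 m / 0.8 = 0.0888, 0.066 m / 0.8 = 0.0825.

Request:
{"api": "move_arm", "payload": {
  "rows": [
    [0,0,0,0.0113,0,0.035,0.04],
    [0,0,0,0.0213,0,0.0663,0.04],
    [0,0,0,0.0263,0,0.0825,0.04],
    [0,0,0,0.0281,0,0.0888,0.04],
    [0,0,0,0.0281,0,0.0888,0.04]
  ]
}}

```text
t: 9.02
tool_pos: [0.4661, 0.2757, 0.1966]
tool_rot: [0.556, 0.818, -0.083, 0.125]
contact_force: [0.1, -0.5, -1.1]
grip_width: 0.0574
finger_force: 43.2
```

Run:
```python
from h import *
from rig import read_state
s=read_state(); R0=Rn.from_quat(s['tool_rot']); g=s['tool_pos']+.1547*R0.apply([0,0,1])-O
print(s['contact_force'],g@ex,g@ey,g[2])
```

```text
[ 0.09174526 -0.46950848 -1.13781732] -0.11619897274634418 -0.05289444176267129 0.04882501650433399
```

In the tool's units: -0.13 m / 0.8 = -0.1625, -0.09 m / 0.8 = -0.1125.

Request:
{"api": "move_arm", "payload": {
  "rows": [
    [0,0,0,0.0013,0,0.0038,0.04],
    [0,0,0,0.0013,0,0.005,0.04],
    [0,0,0,0.0013,0,0.005,0.04],
    [0,0,0,0.0013,0,0.005,0.072],
    [0,0,0,0.0013,0,0.005,0.072],
    [0,0,0,0.0013,0,0.005,0.072],
    [0,0,0,0.0013,0,0.005,0.072],
    [0,0,0,0.0013,0,0.005,0.072],
    [0,0,0,0,0,-0.025,0.072],
    [0,0,0,0,0,-0.0625,0.072],
    [0,0,0,0,0,-0.1125,0.072],
    [0,0,0,0,0,-0.1625,0.072],
    [0,0,0,0,0,-0.1625,0.072]
  ]
}}

```text
t: 10.1
tool_pos: [0.4529, 0.3137, 0.33]
tool_rot: [0.556, 0.818, -0.075, 0.128]
contact_force: [1.5, 0.5, 1.8]
grip_width: 0.0725
finger_force: 0.0
```

Run:
```python
from h import *
from rig import read_state,read_camera
s=read_state()
a=read_camera('side')[60:360,320:580];b=read_camera('top')[190:430,150:370]
cv2.imwrite('pics/c4.png',np.hstack([cv2.resize(a,(400,461)),cv2.resize(b,(400,461))]))
R=rot(az(21.5),-.30)
for x,y,z in((-.245,0,.15),(-.245,0,.03),(-.21,0,.03)): print(rel(s,R,ch(x,y,z),.173))
```

```text
(array([ 0.0194, -0.0023, -0.0022,  0.0942,  0.052 , -0.0125]), array([0.467, 0.42 , 0.315]))
(array([ 0.0194, -0.0023, -0.0022,  0.1294,  0.0497,  0.1022]), array([0.467, 0.42 , 0.195]))
(array([ 0.0194, -0.0023, -0.0022,  0.096 ,  0.0496,  0.1125]), array([0.48 , 0.388, 0.195]))
```

View pics/c4.png

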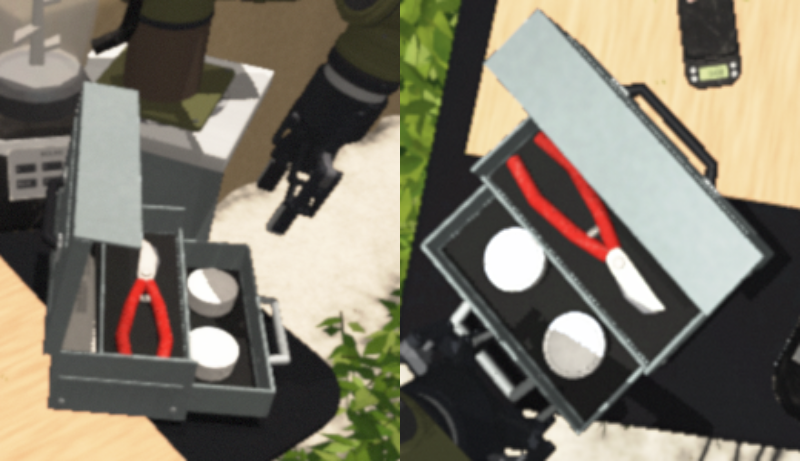

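Both tins stand upright in the drawer, at (515,258) and (575,345) in the right half of the image. Next I'll close the fingers and go out in front of the handle.

In the tool's units: 0.13 m / 0.8 = 0.1625, 0.107 m / 0.8 = 0.1338, 0.02 rad / 3.1416 = 0.0064.

Request:
{"api": "move_arm", "payload": {
  "rows": [
    [0.0064,0,0,0.1175,0.065,-0.0163,0],
    [0.0064,0,0,0.1175,0.065,-0.0163,0],
    [0.0064,0,0,0.1175,0.065,-0.0163,0],
    [0.0064,0,0,0.1175,0.065,-0.0163,0],
    [0.0064,0,0,0.1625,0.0625,0.1338,0],
    [0.0064,0,0,0.1625,0.0625,0.1338,0],
    [0.0064,0,0,0.1625,0.0625,0.1338,0],
    [0.0064,0,0,0.1625,0.0625,0.1338,0],
    [0.0064,0,0,0.1625,0.0625,0.1338,0],
    [0.0064,0,0,0.1625,0.0625,0.1338,0]
  ]
}}

```text
t: 11.03
tool_pos: [0.4648, 0.4157, 0.1811]
tool_rot: [0.557, 0.817, -0.09, 0.12]
contact_force: [-0.8, -0.0, -0.2]
grip_width: -0.0001
finger_force: 0.0
```

Run:
```python
from h import *
from rig import read_state
s=read_state(); R=rot(az(21.5),-.30); R0=Rn.from_quat(s['tool_rot']); g=s['tool_pos']+.173*R0.apply([0,0,1])-O
print(s['contact_force'],g@ex,g@ey,g[2])
for x in(-.215,-.16,-.108): print(rel(s,R,ch(x,0,.026),.173))
```

```text
[-0.78487854 -0.03709222 -0.20269742] -0.24155382005424858 -0.006086603739842517 0.015909315711327282
(array([-0.015 ,  0.0004, -0.0001, -0.0284,  0.0035, -0.0019]), array([0.478, 0.392, 0.191]))
(array([-0.015 ,  0.0004, -0.0001, -0.081 ,  0.0037,  0.0144]), array([0.498, 0.341, 0.191]))
(array([-1.500e-02,  4.000e-04, -1.000e-04, -1.306e-01,  4.000e-03,
        2.980e-02]), array([0.517, 0.293, 0.191]))
```

In the tool's units: -0.122 m / 0.8 = -0.1525, 0.026 m / 0.8 = 0.0325, -0.015 rad / 3.1416 = -0.0048.

Request:
{"api": "move_arm", "payload": {
  "rows": [
    [-0.0048,0,0,-0.0125,0.0038,-0.01,0],
    [-0.0048,0,0,-0.035,0.0044,-0.0025,0],
    [-0.0048,0,0,-0.0563,0.0044,0.0038,0],
    [-0.0048,0,0,-0.0688,0.0044,0.0075,0],
    [-0.0048,0,0,-0.0813,0.0044,0.0113,0],
    [-0.0048,0,0,-0.0938,0.0044,0.015,0],
    [-0.0048,0,0,-0.1063,0.005,0.0188,0],
    [-0.0048,0,0,-0.1163,0.005,0.0225,0],
    [-0.0048,0,0,-0.125,0.005,0.0263,0],
    [-0.0048,0,0,-0.1338,0.005,0.0288,0],
    [-0.0048,0,0,-0.1413,0.005,0.0313,0],
    [-0.0048,0,0,-0.1475,0.005,0.0325,0],
    [-0.0048,0,0,-0.1525,0.005,0.0338,0],
    [-0.0048,0,0,-0.1525,0.005,0.0338,0]
  ]
}}

```text
t: 12.2
tool_pos: [0.5132, 0.3003, 0.1897]
tool_rot: [0.556, 0.817, -0.086, 0.123]
contact_force: [-0.3, 0.2, -0.9]
grip_width: 0.0
finger_force: 0.0
```

Run:
```python
from h import *
from rig import read_state,read_camera
s=read_state(); R0=Rn.from_quat(s['tool_rot']); g=s['tool_pos']+.173*R0.apply([0,0,1])-O
print(s['contact_force']@ex,s['contact_force'],g@ex,g@ey,g[2])
a=read_camera('side')[60:360,320:580];b=read_camera('top')[190:430,150:370]
cv2.imwrite('pics/c5.png',np.hstack([cv2.resize(a,(400,461)),cv2.resize(b,(400,461))]))
R=rot(az(21.5),-.30)
for x in(-.117,-.106,): print(rel(s,R,ch(x,0,.026),.173))
```

```text
-0.30608278112052906 [-0.33476178  0.19710739 -0.87744269] -0.1162332197463432 -0.0011218415162643422 0.024491170212661117
(array([-0.0025,  0.0014,  0.0003,  0.    ,  0.0007, -0.0017]), array([0.514, 0.301, 0.191]))
(array([-0.0025,  0.0014,  0.0003, -0.0105,  0.0007,  0.0016]), array([0.518, 0.291, 0.191]))
```

View pics/c5.png

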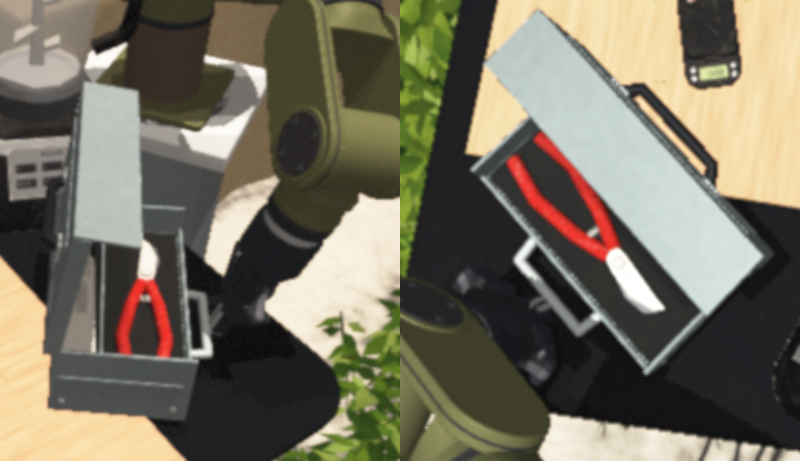

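The drawer now looks nearly flush, with the handle at (560,290) in the right half of the image. I'll push on until the force rises.

In the tool's units: -0.011 m / 0.8 = -0.0138, -0.009 m / 0.8 = -0.0113.

Request:
{"api": "move_arm", "payload": {
  "rows": [
    [0,0,0,-0.0038,0,0,0],
    [0,0,0,-0.0075,0,0.0013,0],
    [0,0,0,-0.0113,0,0.0025,0],
    [0,0,0,-0.0138,0,0.0025,0],
    [0,0,0,-0.0138,0,0.0025,0]
  ]
}}

```text
t: 12.72
tool_pos: [0.5147, 0.2961, 0.1915]
tool_rot: [0.558, 0.818, -0.079, 0.117]
contact_force: [-14.2, 29.0, -0.8]
grip_width: 0.0002
finger_force: 15.6
```

Force is 32 N, so the drawer is home. I'll back off, rise and go over the lid to its outer side.

Run:
```python
from h import *
from rig import read_state
s=read_state(); R=rot(az(21.5),-.30); Rd=rot(az(21.5),0)
print(rel(s,R,ch(-.15,0,.03),.173),rel(s,R,ch(-.17,0,.36),.173))
for p in((.12,0,.36),(.115,0,.25)):print(rel(s,Rd,ch(*p),.173))
```

```text
(array([ 0.0012, -0.0166, -0.0024,  0.0353,  0.0008, -0.0142]), array([0.502, 0.332, 0.195])) (array([ 0.0012, -0.0166, -0.0024, -0.0377,  0.0014, -0.3367]), array([0.494, 0.35 , 0.525]))
(array([ 0.0015,  0.2834, -0.0022, -0.3674,  0.002 , -0.2487]), array([0.619, 0.033, 0.533]))
(array([ 0.0015,  0.2834, -0.0022, -0.3318,  0.0018, -0.1445]), array([0.617, 0.038, 0.423]))
```

In the tool's units: -0.367 m / 0.8 = -0.4588, -0.038 m / 0.8 = -0.0475, 0.28 rad / 3.1416 = 0.0891.

Request:
{"api": "move_arm", "payload": {
  "rows": [
    [0,0,0,0.0438,0,-0.0175,0],
    [0,0,0,0.0438,0,-0.0175,0],
    [0,0,0,-0.0475,0,-0.4213,0],
    [0,0,0,-0.0475,0,-0.4213,0],
    [0,0,0,-0.0475,0,-0.4213,0],
    [0,0,0,-0.0475,0,-0.4213,0],
    [0,0,0,-0.0475,0,-0.4213,0],
    [0,0,0,-0.0475,0,-0.4213,0],
    [0,0,0,-0.0475,0,-0.4213,0],
    [0,0,0,-0.0475,0,-0.4213,0],
    [0,0,0,-0.0475,0,-0.4213,0],
    [0,0,0,-0.0475,0,-0.4213,0],
    [0,0.0891,0,-0.4588,0.0025,-0.3113,0],
    [0,0.0891,0,-0.4588,0.0025,-0.3113,0],
    [0,0.0891,0,-0.4588,0.0025,-0.3113,0],
    [0,0.0891,0,-0.4588,0.0025,-0.3113,0],
    [0,0.0891,0,-0.4588,0.0025,-0.3113,0],
    [0,0.0891,0,-0.4588,0.0025,-0.3113,0],
    [0,0.0891,0,-0.4588,0.0025,-0.3113,0],
    [0,0.0891,0,-0.4588,0.0025,-0.3113,0]
  ]
}}

```text
t: 14.38
tool_pos: [0.6185, 0.0385, 0.5352]
tool_rot: [0.563, 0.827, -0.007, 0.007]
contact_force: [0.3, 0.4, -0.5]
grip_width: 0.0001
finger_force: 0.0
```

Run:
```python
from h import *
from rig import read_state
s=read_state(); Rd=rot(az(21.5),0); R0=Rn.from_quat(s['tool_rot']); g=s['tool_pos']+.173*R0.apply([0,0,1])-O
print(s['contact_force'],g@ex,g@ey,g[2])
for p in((.12,0,.36),(.115,0,.25)):print(rel(s,Rd,ch(*p),.173))
```

```text
[ 0.29130122  0.35776337 -0.52595705] 0.11781997520271693 0.0005612059965596772 0.3622434544915771
(array([-0.0045,  0.0191, -0.0001, -0.0054, -0.0013,  0.0023]), array([0.619, 0.033, 0.533]))
(array([-4.500e-03,  1.910e-02, -1.000e-04,  1.700e-03, -8.000e-04,
        1.122e-01]), array([0.617, 0.038, 0.423]))
```

In the tool's units: 0.112 m / 0.8 = 0.14, 0.002 m / 0.8 = 0.0025, 0.019 rad / 3.1416 = 0.006.

Request:
{"api": "move_arm", "payload": {
  "rows": [
    [-0.0013,0.006,0,0.0025,-0.0013,0.14,0],
    [-0.0013,0.006,0,0.0025,-0.0013,0.14,0],
    [-0.0013,0.006,0,0.0025,-0.0013,0.14,0],
    [-0.0013,0.006,0,0.0025,-0.0013,0.14,0],
    [-0.0013,0.006,0,0.0025,-0.0013,0.14,0]
  ]
}}

```text
t: 14.8
tool_pos: [0.6167, 0.0399, 0.4219]
tool_rot: [0.563, 0.827, -0.001, -0.002]
contact_force: [0.3, 0.5, -0.1]
grip_width: 0.0002
finger_force: 0.0
```

Run:
```python
from h import *
from rig import read_state
s=read_state(); Rd=rot(az(21.5),0); R0=Rn.from_quat(s['tool_rot']); g=s['tool_pos']+.173*R0.apply([0,0,1])-O
print(s['contact_force'],g@ex,g@ey,g[2])
for th in np.r_[1.4:.7:7j,.55,.4,.25]:
    p=ch(.079-.14*np.cos(th)+.011,0,.112+.14*np.sin(th)); print(round(th,2),rel(s,Rd,p,.173)[0])
```

```text
[ 0.32585402  0.48327132 -0.1323717 ] 0.11231033549337793 -0.00048576541159778275 0.2488610416367267
1.4 [-0.0037 -0.0014 -0.      0.0463 -0.0002 -0.001 ]
1.28 [-0.0037 -0.0014 -0.      0.0622 -0.0001  0.0027]
1.17 [-0.0037 -0.0014 -0.      0.0776 -0.0001  0.0082]
1.05 [-0.0037 -0.0014 -0.      0.0922 -0.0001  0.0155]
0.93 [-3.700e-03 -1.400e-03 -0.000e+00  1.058e-01 -1.000e-04  2.450e-02]
0.82 [-0.0037 -0.0014 -0.      0.1184 -0.      0.035 ]
0.7 [-0.0037 -0.0014 -0.      0.1296  0.      0.0468]
0.55 [-3.700e-03 -1.400e-03 -0.000e+00  1.418e-01  1.000e-04  6.390e-02]
0.4 [-3.700e-03 -1.400e-03 -0.000e+00  1.514e-01  1.000e-04  8.250e-02]
0.25 [-0.0037 -0.0014 -0.      0.1581  0.0002  0.1024]
```

In the tool's units: 0.13 m / 0.8 = 0.1625, 0.035 m / 0.8 = 0.0438.

Request:
{"api": "move_arm", "payload": {
  "rows": [
    [0,0,0,0.0375,0,0,0],
    [0,0,0,0.0525,0,0,0],
    [0,0,0,0.0625,0,0,0],
    [0,0,0,0.07,0,0.0013,0],
    [0,0,0,0.0775,0,0.0038,0],
    [0,0,0,0.0875,0,0.0063,0],
    [0,0,0,0.0975,0,0.01,0],
    [0,0,0,0.1063,0,0.015,0],
    [0,0,0,0.115,0,0.02,0],
    [0,0,0,0.1238,0,0.025,0],
    [0,0,0,0.1325,0,0.0313,0],
    [0,0,0,0.14,0,0.0375,0],
    [0,0,0,0.1475,0,0.0438,0],
    [0,0,0,0.155,0,0.0513,0],
    [0,0,0,0.1625,0,0.0588,0]
  ]
}}

```text
t: 16.05
tool_pos: [0.5695, 0.1617, 0.3775]
tool_rot: [0.563, 0.827, 0.001, 0.001]
contact_force: [-0.2, 0.2, 1.3]
grip_width: -0.0002
finger_force: 0.7
```

Run:
```python
from h import *
from rig import read_state,read_camera
s=read_state(); Rd=rot(az(21.5),0); R0=Rn.from_quat(s['tool_rot']); g=s['tool_pos']+.173*R0.apply([0,0,1])-O
print(s['contact_force'],g@ex,g@ey,g[2])
for th in (.55,.4,.25,.1,0,-.05):
    p=ch(.079-.14*np.cos(th)+.011,0,.112+.14*np.sin(th)); print(round(th,2),rel(s,Rd,p,.173)[0])
a=read_camera('side')[60:360,320:580];b=read_camera('top')[190:430,150:370]
cv2.imwrite('pics/c6.png',np.hstack([cv2.resize(a,(400,461)),cv2.resize(b,(400,461))]))
```

```text
[-0.21998529  0.1601991   1.30617505] -0.017864684087694167 0.0012492314210061865 0.2045360126113639
0.55 [ 0.0024  0.0011  0.0003  0.0113 -0.0009  0.0193]
0.4 [ 0.0024  0.0011  0.0003  0.0209 -0.0009  0.038 ]
0.25 [ 0.0024  0.0011  0.0003  0.0277 -0.001   0.0579]
0.1 [ 0.0024  0.0011  0.0003  0.0313 -0.001   0.0785]
0 [ 0.0024  0.0011  0.0003  0.0321 -0.001   0.0925]
-0.05 [ 0.0024  0.0011  0.0003  0.0319 -0.0011  0.0995]
```

View pics/c6.png

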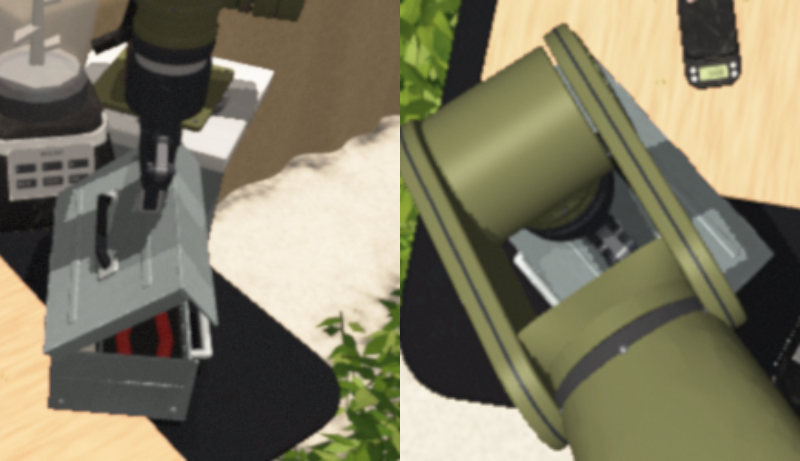

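The lid is following and is about 35–40° open. The fingertips at (155,200) in the left half press between the handle and the free edge. I'll continue down.

In the tool's units: 0.095 m / 0.8 = 0.1188, 0.038 m / 0.8 = 0.0475.

Request:
{"api": "move_arm", "payload": {
  "rows": [
    [0,0,0,0.0075,0,0.0125,0],
    [0,0,0,0.0138,0,0.0238,0],
    [0,0,0,0.02,0,0.035,0],
    [0,0,0,0.0263,0,0.0475,0],
    [0,0,0,0.0313,0,0.06,0],
    [0,0,0,0.035,0,0.0725,0],
    [0,0,0,0.0375,0,0.085,0],
    [0,0,0,0.0388,0,0.0975,0],
    [0,0,0,0.04,0,0.1063,0],
    [0,0,0,0.04,0,0.1138,0],
    [0,0,0,0.04,0,0.1188,0],
    [0,0,0,0.04,0,0.1188,0]
  ]
}}

```text
t: 17.15
tool_pos: [0.5586, 0.1911, 0.2892]
tool_rot: [0.563, 0.827, -0.0, 0.0]
contact_force: [-18.5, -4.0, 29.8]
grip_width: -0.0003
finger_force: 15.2
```

In the tool's units: -0.004 m / 0.8 = -0.005, 0.003 m / 0.8 = 0.0038.

Request:
{"api": "move_arm", "payload": {
  "rows": [
    [0,0,0,-0.005,0,0.0038,0],
    [0,0,0,-0.005,0,0.0038,0],
    [0,0,0,-0.005,0,0.0038,0]
  ]
}}

```text
t: 17.4
tool_pos: [0.5592, 0.1896, 0.289]
tool_rot: [0.563, 0.826, 0.002, -0.003]
contact_force: [-29.3, 6.7, 43.8]
grip_width: 0.0002
finger_force: 21.6
```

In the tool's units: 0.35 m / 0.8 = 0.4375, -0.25 m / 0.8 = -0.3125.

Request:
{"api": "move_arm", "payload": {
  "rows": [
    [0,0,0,0,0,-0.025,0],
    [0,0,0,0,0,-0.075,0],
    [0,0,0,0.0625,0,-0.275,0],
    [0,0,0,0.0625,0,-0.275,0],
    [0,0,0,0.0625,0,-0.275,0],
    [0,0,0,0.0625,0,-0.275,0],
    [0,0,0,0.0625,0,-0.275,0],
    [0,0,0,0.4375,0,-0.3125,0],
    [0,0,0,0.4375,0,-0.3125,0],
    [0,0,0,0.4375,0,-0.3125,0],
    [0,0,0,0.4375,0,-0.3125,0],
    [0,0,0,0.4375,0,-0.3125,0],
    [0,0,0,0.4375,0,-0.3125,0],
    [0,0,0,0.4375,0,-0.3125,0],
    [0,0,0,0.4375,0,-0.3125,0],
    [0,0,0,0.4375,0,-0.3125,0]
  ]
}}

```text
t: 18.73
tool_pos: [0.4294, 0.5152, 0.529]
tool_rot: [0.561, 0.828, 0.001, 0.001]
contact_force: [-0.7, -0.4, -0.0]
grip_width: 0.0002
finger_force: 0.0
```

Run:
```python
from h import *
from rig import read_state,read_camera
a=read_camera('side');b=read_camera('top')
cv2.imwrite('pics/c7.png',np.vstack([np.hstack([cv2.resize(a[160:360,320:580],(400,308)),cv2.resize(b[190:410,150:400],(400,308))]),np.hstack([cv2.resize(a,(400,290)),cv2.resize(b,(400,290))])]))
for X in((-.084,.132),(-.084,-.132)): print(px('side',ch(*X,.114)),px('top',ch(*X,.114)),px('side',ch(X[0],X[1],.054)))
```

```text
[453.95079405 297.19893974] [180.68751753 278.1855235 ] [447.90169291 321.37430978]
[443.19377754 190.83938554] [284.08850248 392.02198382] [438.65596792 214.76693206]
```

View pics/c7.png

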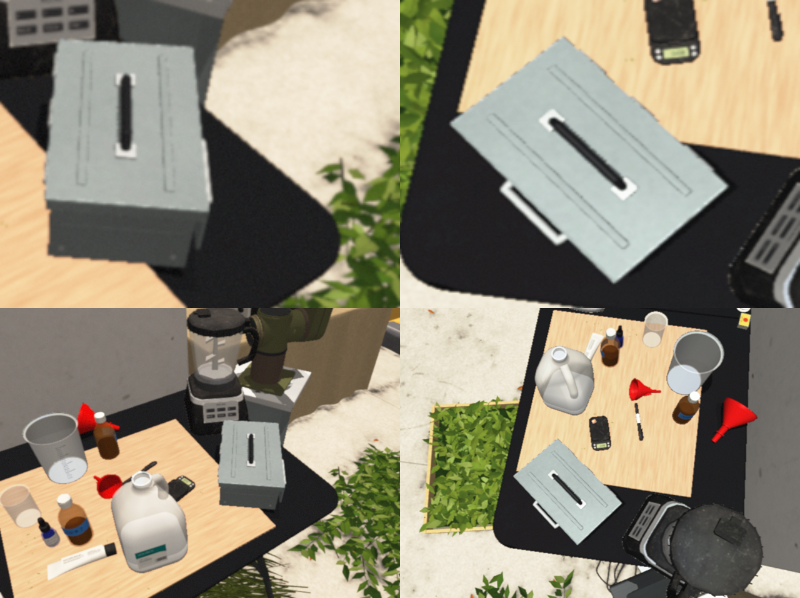

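The lid is shut: its corners are at (208,210) and (193,48) in the side crop, against a predicted (206,211) and (190,48) for a closed lid. The handle sits as it should for a drawer that is home, and the other things stand where they did. Handing in.

```bash
python3 -c "
from rig import order; print(order.finish_job())"
```

```text
the job is handed in; nothing more can be done
None
```

The salve tin is packed in the drawer beside its twin, the drawer is pushed home, the lid is shut over it, and the job was handed in at about 19 s; I got no verdict back.

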